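# Slide the blank under the drilling jig's bridge

### The arm

A 6-joint arm with a two-finger parallel gripper is mounted at the origin on the work surface. World frame = base frame: x ahead of the robot, y to its left, z up, the work surface at z = 0. Lengths are in mm, angles in rad, forces in N, time in s.
With the tool pointing down it reaches from about 375 to 925 mm from the base axis. Payload 5.7 kg.
Tool frame: the origin (TCP) lies midway between the tips of the shut fingers; the grasp point (between the pads) lies 19 mm behind it; z points along the fingers, y is the line along which they close (so a half turn about z gives the same grasp; the last joint's range is limited). The gripper opens to 88 mm and grips with 3 to 60 N. Pads are 20 mm wide; open, the fingers measure 115 mm over their backs; the gripper's body (75 mm by 178 mm) begins 61 mm behind the grasp point.
Start: joints at [1.01, 0.359, 1.51, -0, 1.272, -0.115], TCP at [258.696, 541.33, 222.623] pointing down, gripper open.
Joint ranges: [-2.97, 2.97], [-1.01, 2.36], [0.21, 2.38], [-0.96, 4.11], [0.2, 2.71], [-2.98, 2.98]. Speed limits (rad/s): [2.39, 2.39, 3.14, 3.14, 3.14, 3.14].

### API

Orientations are given as [roll, pitch, yaw] about the fixed x, y, z axes, in that order (R = Rz(yaw) Ry(pitch) Rx(roll)).
In Python, from cell import status, eyes, robot gives the robot as it stands.
- The arm moves only by the tool jog_arm, never from a script. Its argument "plan" is one flat list of numbers, 7 for each row, row after row: the shift along the tool's x, y, z in mm, then the turn, a rotation vector about the tool's x, y, z in degrees, then the opening, from -1 (shut) to 1 (fully open), so that 0 is half open. In form: [tx, ty, tz, rx, ry, rz, claw, tx, ty, tz, rx, ry, rz, claw, ...]. A call has 1 to 10 rows; each row is the pose to reach, as a shift and turn from the pose commanded when the call began, along the tool's axes at that moment; what a row does not reach only later rows make up. A row lasts 1/8 s, in which the tool goes at most 62.5 mm and 10.7 degrees, less where a joint would pass 70% of its speed; a pose out of reach is approached as far as the arm can. A call with a gripper value outside its range is refused whole. The fingers move at their own pace and stop on an object; "grip_force" is the grip in N (left out, the last holds). Time passes only in rows, so rows that repeat a pose let the fingers close. It gives the time, the measured TCP pose, the force, the opening and the grip force at its end, in the units of the state.
- status.observe(): the state, without advancing time (a new reading comes with each control period).
- eyes.get_image(name): name is "scene" or "side" or "wrist"; returns (picture, depth): 480x640x3 uint8, red, green, blue; 480x640 float32, mm along the optical axis (not along the pixel's ray), 0 where there is no reading.
- eyes.camera_params(name): a dict with "fov_y" (degrees; the focal length in pixels is half the picture's height over the tangent of half this angle, whatever the lens; pixels are square), "cx", "cy" (the principal point, pixels), "dist" ([k1, k2, p1, p2, k3] as OpenCV has them; the pictures are not rectified), "extrinsics" (4x4, takes a point from world to camera coordinates); the wrist camera has in their place "hand_eye" (4x4, takes a point from camera to tool coordinates, whose origin is the TCP and whose axes are the flange's). Camera axes: x right, y down, z forward; pixel columns grow to the right and rows downward; lengths in mm; the calibration is good to about 2 mm. A picture is of the moment at which its call begins: read the wrist's pose just before it. camera_params takes no time and is no camera call.
- robot.hand_in(): hands the job in; it is judged then, once.
The state is a dict: "time_s": time; "joint_positions": joint angles; "qd": joint speeds; "effort": joint torques, N m; "tcp_pos": TCP position; "tcp_rot": TCP orientation; "ft_force": force on the tool from outside, world axes, zero at the start; "wrist_torque": the same for the moment, N m; "opening": opening from 0.0 (shut) to 1.0 (fully open); "finger_force": force on a finger pad.
Only numpy, scipy, OpenCV 4.12 (cv2) and the standard library are available. Lean on these libraries where they do the work, as an engineer would, in place of code of your own. Each camera call takes 0.05 s, during which the arm holds its last target. There are 200 camera calls.

### The job

Slide the dark wooden blank along the bench, flat, in under the low bridge of the drilling jig until its far edge rests squarely against the red stop. Push it with the fingertips only: do not lift it or tip it, leave the other things on the bench where they are, and take the hand clear at the end.

Things in the scene. Friction and masses are not known exactly. Their poses are not given: they have to be found in the camera images.
- blank_center (a point): Centre (half-way up, 6 mm above the bench) of the loose blank: a flat dark-brown wooden board, 120 mm along its x, 100 mm along its y, 12 mm thick, about 0.1 kg, lying on the bench with a pale pencilled cross on top, 15 mm ahead of the centre. Its x axis points to the edge that goes in first; z is up. It starts in front of the jig, set off to one side and turned by up to 0.3 rad.
- blank_front (a point): Middle of the blank's leading edge, 60 mm along x from its centre, 6 mm above the bench; same axes.
- jig: Drilling jig fixed to the bench; origin on the bench under the middle of the bridge; x is the direction in which the blank slides in, y runs along the bridge, z up. The pale wooden beam is 44 mm deep (x -22 to +22 mm), 176 mm long in y, underside 15 mm and top 41 mm above the bench; a steel bush on it reaches 49 mm. The blank slides on the bench itself.
- jig_mouth (a point): Middle of the jig's entry, 20 mm before the middle of the bridge, 6 mm above the bench; jig axes. From here on, aluminium side guides 15 mm high leave a way 112 mm wide (y +-56 mm); before it they flare outward, reaching x -31 mm, y +-84 mm from here at most. When the blank is home, its last 53 mm still stand out in front of the bridge.
- jig_stop (a point): Middle of the face of the red stop, 45 mm beyond the middle of the bridge along the jig's x, 6 mm above the bench; jig axes. The stop bar is 20 mm high and 22 mm deep.
- screwdriver: Bystander: yellow-handled screwdriver, 190 mm long, lying on the bench; origin on its underside, x along it.
- pencil: Bystander: flat red carpenter's pencil, 150 x 11 x 8 mm, lying along its x; origin under its centre.
- tape: Bystander: yellow tape measure, 72 x 38 x 66 mm; origin under its centre.
- offcut: Bystander: pale wood offcut, 130 x 45 x 22 mm; origin under its centre.
- glue: Bystander: white glue bottle with a red cap, 56 mm across, 150 mm high; origin under its centre.
- square: Bystander: try square lying flat, dark wooden stock 110 mm along its y, steel blade 160 mm along its x; origin under the stock.
- drill: Bystander: yellow and black cordless drill standing on its battery, 195 mm high; origin under the battery.
Not all that is in view belongs to the job. Leave any green or yellow look-alike of the part that bears blank_center alone.

How it is judged (in metres and radians):
On the way:
1. the blank's leading edge is beneath the bridge, between the guides (x of blank_front in the frame of jig between -0.015 and 0.035 m and y of blank_front in the frame of jig between -0.02 and 0.02 m and height (world z) of blank_center below 0.012 m).
At the end, for the whole second after the job is handed in: The blank lies flat on the bench under the bridge and at rest, its leading edge within 5 mm of the red stop and within 10 mm of the stop's middle sideways, square to the jig within 0.06 rad (x of blank_front in the frame of jig_stop above -0.005 m and y of blank_front in the frame of jig_stop between -0.01 and 0.01 m and angle between the x axis of blank_center and the x axis of jig, either way round below 0.06 rad and angle between blank_center's own z axis and vertical below 0.03 rad and height (world z) of blank_center below 0.009 m and linear speed of blank below 0.01 m/s); the robot touches nothing.
It fails at once if the blank is tipped by more than 0.1 rad (angle between blank_center's own z axis and vertical above 0.1 rad).
It fails at once if the blank is lifted more than 8 mm off the bench (height (world z) of blank_center above 0.014 m).
It fails at once if another thing on the bench is moved by more than 15 mm (distance of any of screwdriver, pencil, tape, offcut, glue, square, drill from where it was at the start of the episode above 0.015 m).
It also fails if it takes over 58 s, if anything falls off the work surface, if the arm or the gripper's body presses on something with over 40 N, if the wrist force passes 120 N, or if a joint passes its speed limit or range.

## Working session

There is one attempt and no reset: what is moved stays moved. The work goes in short steps, Python scripts to look and compute and a tool call to move; the robot and the scene stay as the last step left them, time stands still between calls to the robot, and variables do not carry over. Pictures are saved under pics/ and viewed, at most 10 in all, crops included, and the job is handed in when it is done.

Besides the shell and the picture viewer there is one more tool, called after "Emit:" by a JSON object that holds its "method" and its "body", one argument or row to a line. jog_arm: Moves the arm, as the interface text tells. Its arguments: {"type":"object","properties":{"plan":{"type":"array","items":{"type":"number"}},"grip_force":{"type":"number"}},"required":["plan"]}

```bash
mkdir -p pics; ls; python3 - <<'E'
from cell import status, eyes, robot
import cv2, numpy as np
s=status.observe(); print(s)
for n in("scene","side"):
    p,d=eyes.get_image(n); cv2.imwrite(f"pics/{n}0.png",p[...,::-1]); np.save(f"pics/{n}0.npy",d)
    print(n,eyes.camera_params(n))
print(eyes.camera_params("wrist"))
E
```

```text
pics
{'time_s': 0.0, 'joint_positions': array([ 1.00990481e+00,  3.59528191e-01,  1.51142837e+00, -1.10609640e-05,
        1.27248795e+00, -1.15085650e-01]), 'qd': array([ 1.20588282e-03,  3.08128902e-04,  4.43957981e-04,  1.00427313e-03,
       -7.37875953e-04, -4.76521940e-05]), 'effort': array([-3.21432999e-03, -5.15376198e+01, -2.70721757e+01,  6.71673473e-02,
        3.53947130e-02, -1.18621256e-04]), 'tcp_pos': array([258.34483411, 540.7692649 , 221.79733368]), 'tcp_rot': array([-3.13975183e+00, -2.02155209e-04,  2.69578986e+00]), 'ft_force': array([-0.26419604, -0.96825616,  0.14899686]), 'wrist_torque': array([ 0.06173759, -0.04034933,  0.01945288]), 'finger_force': 0.0, 'opening': 1.000969703857931}
scene {'fov_y': 51.43704202083097, 'cx': 318.5777816337194, 'cy': 232.63874700877844, 'dist': array([-0.11847387,  0.        ,  0.        ,  0.        ,  0.        ]), 'extrinsics': array([[ 1.71300522e-01,  9.85216697e-01, -2.04738507e-03,
        -1.16958565e+02],
       [ 8.58012654e-01, -1.50204154e-01, -4.91175120e-01,
        -4.63106494e+02],
       [-4.84221454e-01,  8.23
[... 477 characters left out ...]
1.69300860e+02],
       [ 2.69041489e-01,  6.85795461e-01, -6.76240536e-01,
         1.21587027e+03],
       [ 0.00000000e+00,  0.00000000e+00,  0.00000000e+00,
         1.00000000e+00]])}
{'fov_y': 58.55747405264866, 'cx': 323.24350908027935, 'cy': 239.36267925210802, 'dist': array([0.01295614, 0.        , 0.        , 0.        , 0.        ]), 'hand_eye': array([[ 1.53769818e-04, -9.62635726e-01, -2.70799622e-01,
         7.40745860e+01],
       [ 9.99999945e-01,  6.80586112e-05,  3.25902076e-04,
        -2.06629345e-01],
       [-2.95294736e-04, -2.70799657e-01,  9.62635683e-01,
        -1.62438534e+02],
       [ 0.00000000e+00,  0.00000000e+00,  0.00000000e+00,
         1.00000000e+00]])}
```

View pics/scene0.png

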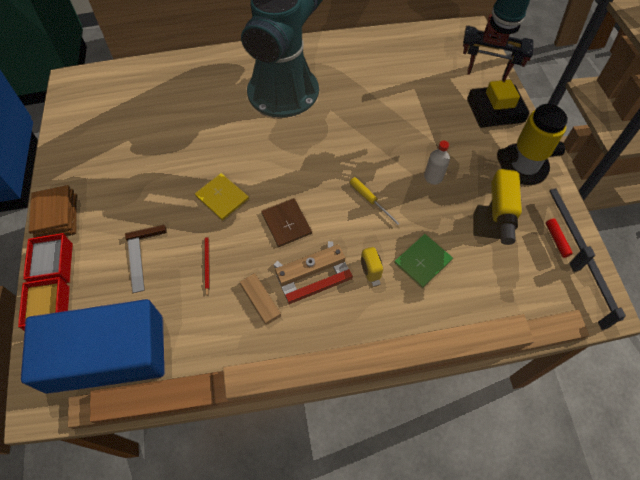

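View pics/side0.png

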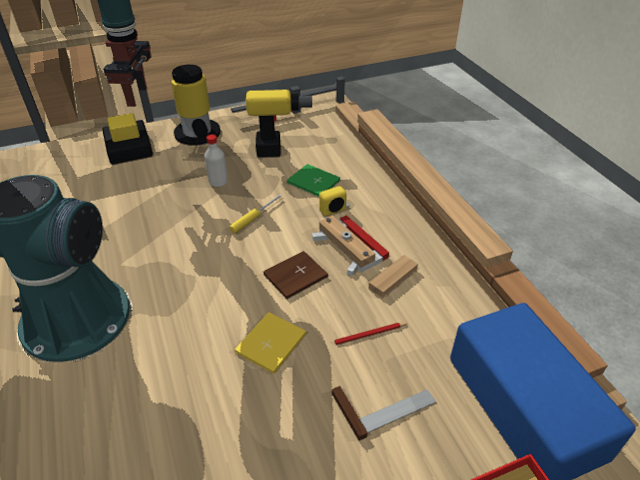

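The scene view shows the dark blank at (287,222), the beam at (310,263) and the red stop at (318,285). The tape (372,265) and offcut (259,298) lie close beside the jig, and the side view agrees. Next I'll measure the blank and jig.

```bash
cat > h.py <<'E'
import numpy as np, cv2
from scipy.spatial.transform import Rotation as R
from cell import status, eyes, robot
def cam(n, s=None):
    c=eyes.camera_params(n); f=240/np.tan(np.radians(c["fov_y"]/2))
    K=np.array([[f,0,c["cx"]],[0,f,c["cy"]],[0,0,1]])
    if n=="wrist":
        T=np.eye(4); T[:3,:3]=R.from_euler("xyz",s["tcp_rot"]).as_matrix(); T[:3,3]=s["tcp_pos"]
        M=T@c["hand_eye"]
    else: M=np.linalg.inv(c["extrinsics"])
    return K,c["dist"],M
def plane(px,z,C):
    K,D,M=C
    u=cv2.undistortPoints(np.float64(px).reshape(-1,1,2),K,D).reshape(-1,2)
    r=np.c_[u,np.ones(len(u))]@M[:3,:3].T; o=M[:3,3]
    return (o+r*((z-o[2])/r[:,2])[:,None])[:,:2]
def blob(mask,near):
    n,l,st,ce=cv2.connectedComponentsWithStats(mask.astype(np.uint8))
    i=1+np.argmin(np.hypot(*(ce[1:]-near).T)+1e4*(st[1:,4]<150))
    c,_=cv2.findContours((l==i).astype(np.uint8),cv2.RETR_EXTERNAL,cv2.CHAIN_APPROX_NONE)
    return max(c,key=len).reshape(-1,2)
def rect(pts):
    (c,wh,a)=cv2.minAreaRect(np.float32(pts)); return np.round(c,1),np.round(wh,1),round(a,1)
def dark(p):
    h=cv2.cvtColor(p,cv2.COLOR_RGB2HSV); return ((h[...,0]<16)&(h[...,1]>90)&(h[...,2]<125))
def red(p):
    h=cv2.cvtColor(p,cv2.COLOR_RGB2HSV); return (((h[...,0]<6)|(h[...,0]>172))&(h[...,1]>160)&(h[...,2]>70))
E
python3 - <<'E'
from h import *
for n,b,r in(("scene",(287,222),(318,285)),("side",(296,274),(364,237))):
    p=cv2.imread(f"pics/{n}0.png")[...,::-1].copy(); C=cam(n)
    print(n,p[b[1]+8,b[0]-8],p[r[1],r[0]])
    print("blank",rect(plane(blob(dark(p),b),12,C)))
    print("stop",rect(plane(blob(red(p),r),20,C)))
C=cam("scene")
print("bush",plane([(310,261)],49,C),"offcut",plane([(259,298)],22,C),"tape",plane([(372,258)],66,C),"screwtips",plane([(397,224),(352,182)],8,C))
E
```

```text
scene [83 52 34] [134  40  23]
blank (array([502. , -57.2]), array([126.5, 102.7]), 15.8)
stop (array([704.9,  -3.9]), array([ 23.4, 171.7]), 13.7)
side [84 54 37] [158  41  38]
blank (array([497.8, -64.1]), array([123.4, 105. ]), 14.8)
stop (array([700.9, -12.1]), array([ 27. , 185.1]), 13.2)
bush [[647.96017493 -15.68496947]] offcut [[ 713.85060094 -155.13038512]] tape [[674.67475229 136.06612221]] screwtips [[558.60527753 237.78212109]
 [401.60225135 145.58825081]]
```

Emit:
{"method": "jog_arm", "body": {
  "plan": [-477,-438,-78,0,0,-39,1,-477,-438,-78,0,0,-39,1,-477,-438,-78,0,0,-39,1,-477,-438,-78,0,0,-39,1,-477,-438,-78,0,0,-39,1,-477,-438,-78,0,0,-39,1,-477,-438,-78,0,0,-39,1,-477,-438,-78,0,0,-39,1,-477,-438,-78,0,0,-39,1,-477,-438,-78,0,0,-39,1]
}}

```text
time_s: 1.35
tcp_pos: [487.1, -28.1, 296.4]
tcp_rot: [3.141, -0.0, -2.907]
ft_force: [1.1, 1.0, 0.3]
opening: 1.0
finger_force: 0.0
```

Emit:
{"method": "jog_arm", "body": {
  "plan": [0,0,0,0,0,0,1,0,0,0,0,0,0,1]
}}

```text
time_s: 1.6
tcp_pos: [486.1, -25.8, 295.8]
tcp_rot: [3.14, -0.001, -2.908]
ft_force: [0.2, -0.6, -0.9]
opening: 1.0
finger_force: 0.0
```

```bash
python3 - <<'E'
from h import *
s=status.observe(); print(s["time_s"],s["tcp_pos"],s["tcp_rot"])
p,d=eyes.get_image("wrist"); cv2.imwrite("pics/w1.png",p[...,::-1])
C=cam("wrist",s); np.savez("pics/w1.npz",K=C[0],D=C[1],M=C[2])
E
```

```text
1.6 [486.14032618 -25.81431731 295.77165862] [ 3.14038347e+00 -1.37737110e-03 -2.90779648e+00]
```

View pics/w1.png

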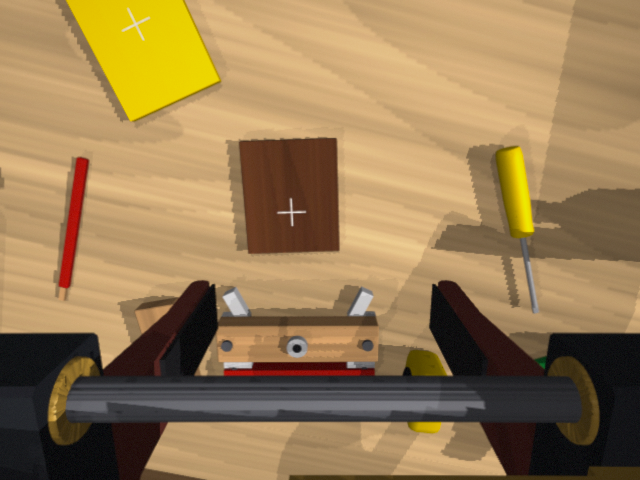

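The wrist view has forward pointing down. It shows the blank at (290,196) almost in line with the jig, the bush at (297,347), beam screws at (227,346) and (367,346), and the red stop near row 370. I'll compute both poses from it.

```bash
cat >> h.py <<'E'
def blankpose(p,C,near):
    b=plane(blob(dark(p),near),12,C); q=cv2.boxPoints(cv2.minAreaRect(np.float32(b)))
    c=q.mean(0); e=[q[1]-q[0],q[2]-q[1]]; e=max(e,key=np.linalg.norm); L=np.linalg.norm(e); e=e/L
    if e[0]<0:e=-e
    return c,np.degrees(np.arctan2(e[1],e[0])),rect(b)[1]
E
python3 - <<'E'
from h import *
z=np.load("pics/w1.npz"); C=(z["K"],z["D"],z["M"])
p=cv2.imread("pics/w1.png")[...,::-1].copy()
c,a,wh=blankpose(p,C,(290,196)); print("blank",c,a,wh)
bush=plane([(297,347)],49,C)[0]; scr=plane([(227,346),(367,346)],41,C)
d=scr[1]-scr[0]; ja=np.degrees(np.arctan2(d[1],d[0]))-90; print("bush",bush,"screws",scr,"mid",scr.mean(0),"ang",ja)
h=cv2.cvtColor(p,cv2.COLOR_RGB2HSV)
# beam top front edge (robot side): corners, pixel
bt=plane([(218,333),(378,333)],41,C); print("beam near edge",bt)
m=red(p); m[:362]=0; m[378:]=0; ys,xs=np.nonzero(m[:, 200:400]); print("red cols",xs.min()+200,xs.max()+200,ys.min(),ys.max())
print(plane([(xs.min()+200,372),(xs.max()+200,372)],20,C))
t=np.radians(ja);J=np.array([[np.cos(t),np.sin(t)],[-np.sin(t),np.cos(t)]])
print("blank in jig",J@(c-bush), a-ja, "jig axis", J[0])
E
```

```text
blank [499.31894  -58.279137] 15.17493 [120.6  99.6]
bush [648.1015347  -15.82909936] screws [[668.99740965 -89.53045236]
 [633.87139188  58.48055138]] mid [651.43440076 -15.52495049] ang 13.350472470895355
beam near edge [[ 655.83409711 -101.66034112]
 [ 616.03148206   65.97855045]]
red cols 224 374 363 375
[[715.80351147 -89.38348511]
 [675.58425946  80.19563441]]
blank in jig [-154.56387897   -6.94792818] 1.8244571479400946 jig axis [0.97297584 0.23090693]
```

Emit:
{"method": "jog_arm", "body": {
  "plan": [84,-36,0,0,0,0,0.36,84,-36,0,0,0,0,0.36,84,-36,60,0,0,0,0.36,84,-36,120,0,0,0,0.36,84,-36,180,0,0,0,0.36,84,-36,230,0,0,0,0.36,84,-36,265,0,0,0,0.36,84,-36,280,0,0,0,0.36,84,-36,285,0,0,0,0.36,84,-36,285,0,0,0,0.36]
}}

```text
time_s: 2.9
tcp_pos: [413.5, -79.8, 11.6]
tcp_rot: [3.142, -0.0, -2.905]
ft_force: [-0.3, 0.1, 0.2]
opening: 0.68
finger_force: 0.0
```

```bash
python3 - <<'E'
from h import *
s=status.observe(); print(s["time_s"],s["tcp_pos"],s["tcp_rot"],s["ft_force"])
p,d=eyes.get_image("wrist"); cv2.imwrite("pics/w2.png",p[...,::-1])
q,d=eyes.get_image("side"); cv2.imwrite("pics/s2.png",cv2.resize(q[150:390,180:500,::-1],(800,600)))
print("blank",*blankpose(p,cam("wrist",s),(300,300)))
E
```

```text
2.9 [413.5046926  -79.84469002  11.56288161] [ 3.14153617e+00 -1.22778485e-04 -2.90513558e+00] [-0.3210514   0.05344957  0.16626573]
blank [439.63617  -73.681656] -76.37776 [10.6 75.8]
```

View pics/w2.png

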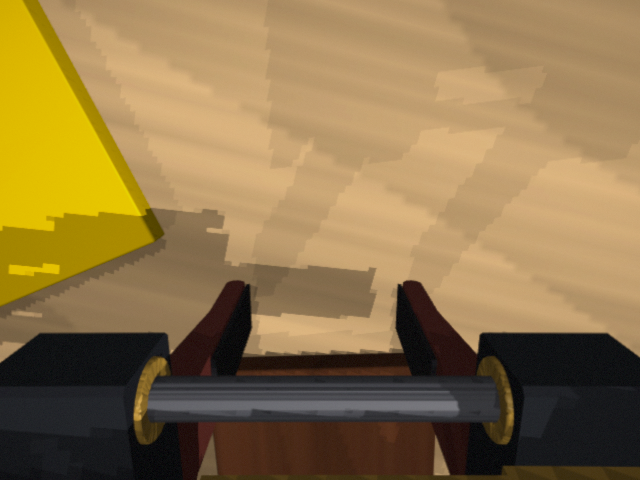

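View pics/s2.png

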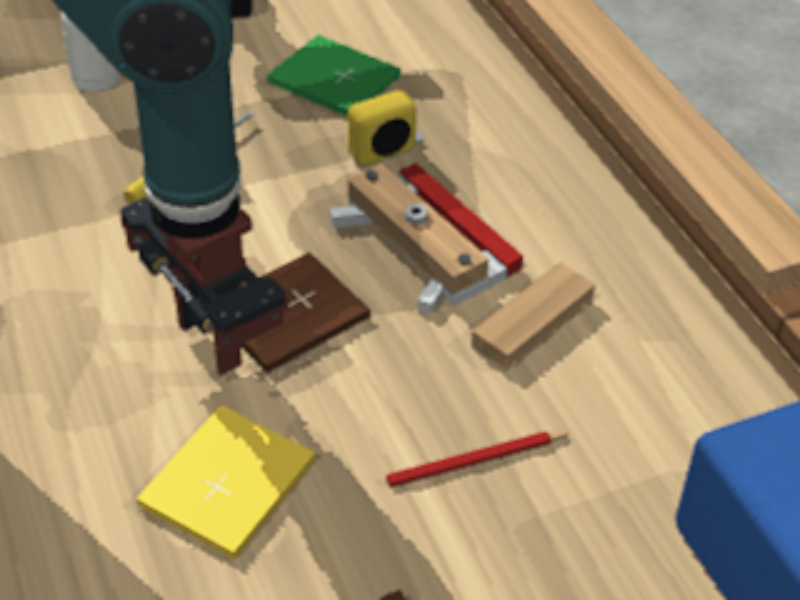

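The fingers straddle the middle of the rear edge (row 360) and touch nothing. I'll lower 6 mm and push gently, drifting +y by about 5 mm.

Emit:
{"method": "jog_arm", "body": {
  "plan": [0,0,6,0,0,0,0.36,-8,0,6,0,0,0,0.36,-16,0,6,0,0,0,0.36,-22,0,6,0,0,0,0.36,-29,1,6,0,0,0,0.36,-36,2,6,0,0,0,0.36,-43,3,6,0,0,0,0.36,-50,4,6,0,0,0,0.36,-57,5,6,0,0,0,0.36,-60,5,6,0,0,0,0.36]
}}

```text
time_s: 4.25
tcp_pos: [471.3, -61.7, 5.4]
tcp_rot: [-3.141, 0.0, -2.906]
ft_force: [-0.6, -0.7, 0.4]
opening: 0.681
finger_force: 0.6
```

```bash
python3 - <<'E'
from h import *
s=status.observe(); print(s["time_s"],s["tcp_pos"],s["tcp_rot"],s["ft_force"])
t=np.radians(13.35);J=np.array([[np.cos(t),np.sin(t)],[-np.sin(t),np.cos(t)]]); o=np.array([649,-15.7])
print("tcp jig",J@(s["tcp_pos"][:2]-o))
q,d=eyes.get_image("scene"); cv2.imwrite("pics/c3.png",cv2.resize(q[165:315,225:425,::-1],(800,600),interpolation=cv2.INTER_CUBIC))
q,d=eyes.get_image("side"); cv2.imwrite("pics/s3.png",q[...,::-1])
E
```

```text
4.25 [471.33285484 -61.74066748   5.35368181] [-3.14137131e+00  2.91424741e-04 -2.90642894e+00] [-0.64722293 -0.70467084  0.43788697]
tcp jig [-183.49691829   -3.77339502]
```

View pics/c3.png

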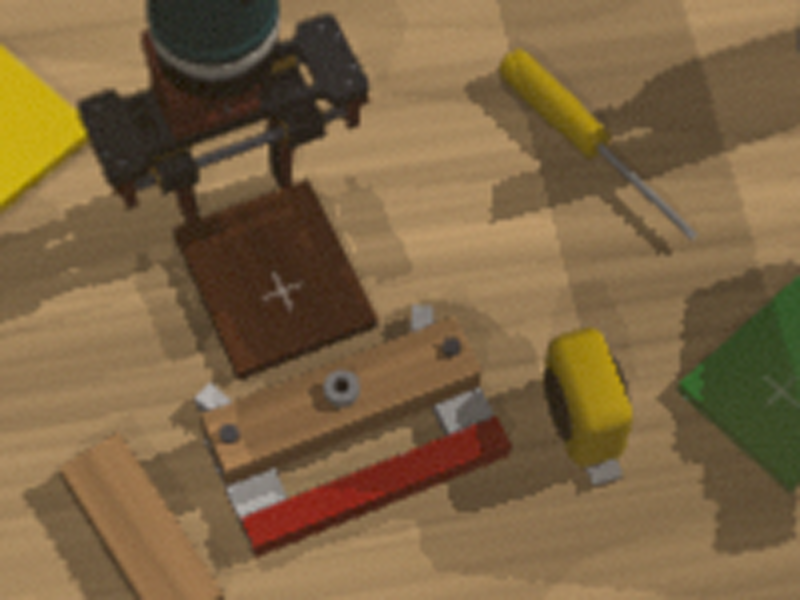

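The blank (cross at crop (282,291)) faces the jig squarely, with its front edge between crop (240,376) and (376,324), just short of the beam. I'll measure it.

```bash
python3 - <<'E'
from h import *
C=cam("scene");t=np.radians(13.35);J=np.array([[np.cos(t),np.sin(t)],[-np.sin(t),np.cos(t)]]); o=np.array([649,-15.7])
px=np.array([(282,291),(240,376),(376,324),(178,236),(308,184),(340,386)])/4+[225,165]
w=np.r_[plane(px[:5],12,C),plane(px[5:],49,C)]
print(((w-o)@J.T).round(1))
E
```

```text
[[ -96.7   -2.1]
 [ -49.   -50.8]
 [ -49.2   45.5]
 [-163.8  -50.9]
 [-167.3   45.5]
 [   0.3   -0.3]]
```

Square to within 0.2° and about 2.5 mm off in y, so I'll push on with +2 mm of drift.

Emit:
{"method": "jog_arm", "body": {
  "plan": [-7,1,0,0,0,0,0.36,-14,1.5,0,0,0,0,0.36,-21,2,0,0,0,0,0.36,-28,2.5,0,0,0,0,0.36,-35,2.5,0,0,0,0,0.36,-42,2.5,0,0,0,0,0.36,-49,2.5,0,0,0,0,0.36,-56,2.5,0,0,0,0,0.36,-63,2.5,0,0,0,0,0.36,-70,2.5,0,0,0,0,0.36]
}}

```text
time_s: 5.6
tcp_pos: [538.6, -43.1, 5.3]
tcp_rot: [-3.142, -0.0, -2.907]
ft_force: [-0.8, 0.4, 0.9]
opening: 0.676
finger_force: 0.6
```

```bash
python3 - <<'E'
from h import *
s=status.observe(); print(s["time_s"],s["tcp_pos"],s["tcp_rot"],s["ft_force"])
t=np.radians(13.35);J=np.array([[np.cos(t),np.sin(t)],[-np.sin(t),np.cos(t)]]); o=np.array([649,-15.7])
print("tcp jig",J@(s["tcp_pos"][:2]-o))
q,d=eyes.get_image("scene"); cv2.imwrite("pics/c4.png",cv2.resize(q[165:315,225:425,::-1],(800,600),interpolation=cv2.INTER_CUBIC))
E
```

```text
5.6 [538.62465859 -43.0719421    5.34316887] [-3.14152941e+00 -1.29267306e-04 -2.90670264e+00] [-0.77192676  0.38642062  0.8671054 ]
tcp jig [-113.71290245   -1.14674469]
```

View pics/c4.png

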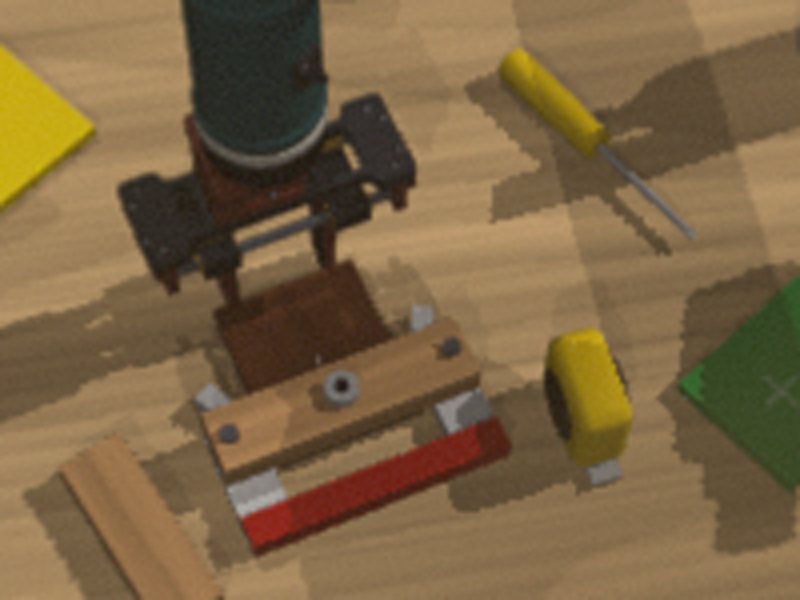

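The blank's front is now under the beam, with its rear edge between crop (217,312) and (350,263), square and between the guides. About 25 mm is left.

Emit:
{"method": "jog_arm", "body": {
  "plan": [-5,0,0,0,0,0,0.36,-10,0,0,0,0,0,0.36,-15,0,0,0,0,0,0.36,-18,0,0,0,0,0,0.36,-20,0,0,0,0,0,0.36,-22,0,0,0,0,0,0.36,-23,0,0,0,0,0,0.36,-24,0,0,0,0,0,0.36,-24,0,0,0,0,0,0.36]
}}

```text
time_s: 6.78
tcp_pos: [561.7, -37.6, 5.3]
tcp_rot: [-3.141, 0.0, -2.907]
ft_force: [-0.5, 0.1, -0.7]
opening: 0.682
finger_force: 0.2
```

Emit:
{"method": "jog_arm", "body": {
  "plan": [-0.5,0,0,0,0,0,0.36,-1,0,0,0,0,0,0.36,-1.5,0,0,0,0,0,0.36,-2,0,0,0,0,0,0.36,-2,0,0,0,0,0,0.36]
}}

```text
time_s: 7.4
tcp_pos: [563.6, -37.1, 5.3]
tcp_rot: [-3.142, 0.0, -2.907]
ft_force: [-1.3, 0.3, 1.1]
opening: 0.68
finger_force: 0.4
```

Not in contact yet, so I'll continue in 1 mm steps.

Emit:
{"method": "jog_arm", "body": {
  "plan": [-0.5,0,0,0,0,0,0.36,-1,0,0,0,0,0,0.36,-1.5,0,0,0,0,0,0.36,-1.5,0,0,0,0,0,0.36]
}}

```text
time_s: 7.9
tcp_pos: [565.1, -36.8, 5.4]
tcp_rot: [-3.141, 0.0, -2.907]
ft_force: [-1.2, 0.6, 0.9]
opening: 0.683
finger_force: 0.4
```

Emit:
{"method": "jog_arm", "body": {
  "plan": [-0.5,0,0,0,0,0,0.36,-1,0,0,0,0,0,0.36,-1,0,0,0,0,0,0.36]
}}

```text
time_s: 8.28
tcp_pos: [565.2, -36.7, 5.3]
tcp_rot: [3.141, -0.001, -2.907]
ft_force: [-2.8, -2.1, 2.6]
opening: 0.68
finger_force: 2.0
```

Emit:
{"method": "jog_arm", "body": {
  "plan": [-0.5,0,0,0,0,0,0.36,-1,0,0,0,0,0,0.36,-1,0,0,0,0,0,0.36]
}}

```text
time_s: 8.65
tcp_pos: [565.3, -36.6, 5.2]
tcp_rot: [3.141, -0.003, -2.906]
ft_force: [-6.3, -3.2, 4.6]
opening: 0.679
finger_force: 3.3
```

The force is rising with no advance, so the blank is home against the stop. I'll back straight off, then rise and look.

Emit:
{"method": "jog_arm", "body": {
  "plan": [3,0,0,0,0,0,0.36,12,0,0,0,0,0,0.36,40,0,0,0,0,0,0.36,70,0,-20,0,0,0,0.36,80,0,-80,0,0,0,0.36,80,0,-140,0,0,0,0.5,80,0,-200,0,0,0,1,80,0,-250,0,0,0,1,80,0,-250,0,0,0,1,80,0,-250,0,0,0,1]
}}

```text
time_s: 9.9
tcp_pos: [488.6, -54.7, 254.8]
tcp_rot: [3.141, -0.0, -2.907]
ft_force: [-0.5, 0.5, -0.3]
opening: 1.002
finger_force: 0.0
```

```bash
python3 - <<'E'
from h import *
s=status.observe(); print(s["time_s"],s["tcp_pos"],s["ft_force"])
p,d=eyes.get_image("wrist"); cv2.imwrite("pics/w5.png",p[...,::-1])
q,d=eyes.get_image("scene"); cv2.imwrite("pics/c5.png",cv2.resize(q[165:315,225:425,::-1],(800,600),interpolation=cv2.INTER_CUBIC))
C=cam("wrist",s);t=np.radians(13.35);J=np.array([[np.cos(t),np.sin(t)],[-np.sin(t),np.cos(t)]]); o=np.array([649,-15.7])
b=blob(dark(p),(290,300)); w=(plane(b,12,C)-o)@J.T
k=(w[:,0]<w[:,0].min()+5); print("rear edge x",np.median(w[k,0]),"y",w[k,1].min(),w[k,1].max(),"slope",np.polyfit(w[k,1],w[k,0],1)[0])
E
```

```text
9.9 [488.58243111 -54.72533416 254.78079643] [-0.48713792  0.54749011 -0.34003641]
rear edge x -79.30835611352644 y -49.745842977848945 47.61190670144316 slope 5.627307774976735e-05
```

View pics/c5.png

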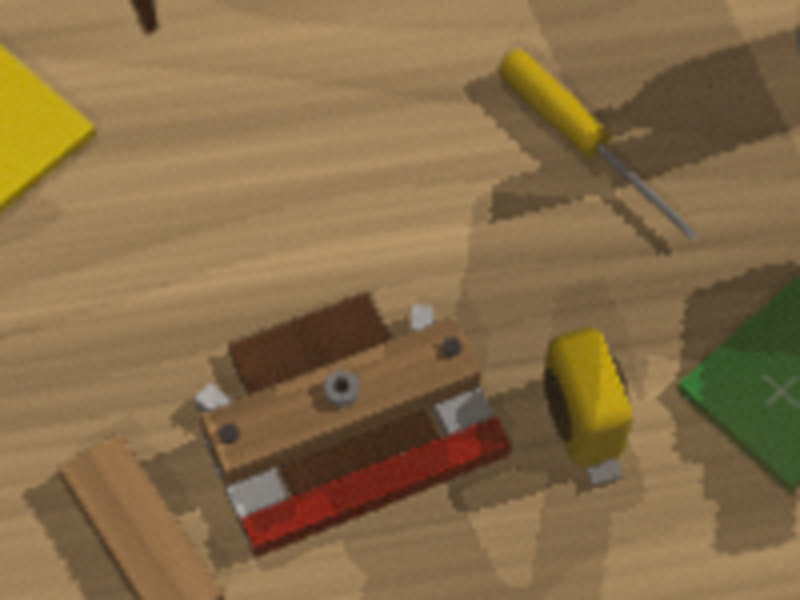

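The blank's front edge touches the red stop along its full width, square and centred between the guides. The bystanders haven't moved and the hand is clear.

```bash
python3 -c "
from cell import robot
print(robot.hand_in())"
```

```text
the job is handed in; nothing more can be done
None
```

The blank is under the bridge, flat and square against the red stop; the hand is clear, the nearby bystanders look unmoved, and the job is handed in, though no verdict came back.

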